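# Pack the brass keyed-alike set into the fitted caddy

## Robot

A 6-joint arm with a two-finger parallel gripper is mounted at the origin on a cart in front of the work surface, level with it; the furniture and walls round the work are solid. World frame = base frame: x ahead of the robot, y to its left, z up, the work surface at z = 0. Lengths are in m, angles in rad, forces in N, time in s.
With the tool pointing down it reaches from about 0.35 to 0.775 m from the base axis. Payload 7.3 kg.
Tool frame: the origin (TCP) lies at the very end of the fingers, on their centre line; the grasp point (between the pads) lies 19 mm behind it; x points along the fingers, z is the direction in which the jaws open and shut, and the axes are right-handed (so a half turn about x gives the same grasp; the last joint's range is limited). The gripper opens to 92 mm and grips with 3 to 60 N. Pads are 19 mm wide; open, the fingers measure 130 mm over their backs; the gripper's body (75 mm by 190 mm) begins 47 mm behind the grasp point.
Start: joints at [1.166, 0.342, 1.524, -0, 1.275, -0.146], TCP at [0.134, 0.508, 0.227] pointing down, gripper open.
Joint ranges: [-2.53, 2.53], [-0.77, 2.02], [0.04, 2.7], [-1, 4.14], [0.28, 2.66], [-3.11, 3.11]. Speed limits (rad/s): [2.57, 2.57, 3.14, 3.14, 3.14, 3.14].

## Interface

Orientations are given as a unit quaternion [x, y, z, w].
In Python, from workcell import manip gives the robot as it stands. The module is installed in compiled form; this text tells all that it offers.
- The arm moves only by the tool carry_out, never from a script. Its arguments are lists of equal length, an entry for each row: "hand": the opening in per cent of the stroke, from 0 (shut) to 100 (fully open); "linear": the shift along the tool's x, y, z normalised to -1 to 1, where 1 is 15 cm, a list of three; "roll": the turn about the tool's x normalised to -1 to 1, where 1 is 2 pi rad. A call has 1 to 8 rows; each row is the pose to reach, as a shift and turn from the pose measured when the call began, along the tool's axes at that moment, turning the shorter way round; what a row does not reach only later rows make up. A row lasts 1/10 s, in which the tool goes at most 50 mm and 8.59 degrees, less where a joint would pass 70% of its speed; a pose out of reach is approached as far as the arm can. A call with a number of a shift or a turn outside -1 to 1 is refused whole. A call with a gripper value outside its range is refused whole. The fingers move at their own pace and stop on an object; "squeeze" is the grip in N (left out, the last holds). Time passes only in rows, so rows that repeat a pose let the fingers close. It gives the time, the measured TCP pose, the force and the opening at its end, in the units of the state.
- manip.get_state(): the state, without advancing time (a new reading comes with each control period).
- manip.capture(name): name is "scene" or "top" or "wrist"; returns a dict with "color" (400x640x3 uint8, red, green, blue), "fx", "fy", "cx", "cy" (pixels), "eye" and "attitude" of the camera in the world. Camera axes: x right, y down, z forward; pixel columns grow to the right and rows downward; lengths in m; the calibration is good to about 2 mm. A picture is of the moment at which its call begins. There is no depth.
- manip.finish_job(): hands the job in, once; it reports no verdict.
Trained networks look in the newest picture that a camera, given by its name, has taken for a name from the list of things; names that differ only in an ending like _2 or _b are one class to them, and where a whole thing is asked for, a point or a joint stands for the part that bears it (a point fixed in the world has none). Each returns a list of dicts, best first, with "p" (0 to 1); they miss things now and then, are a little off and sometimes report something else, mostly with a low value. They report only what shows in the picture. A call takes as long as a camera call.
- manip.regions_of(camera, thing): "region" (400x640 bool, what is visible of it) and "position" ([column, row] in pixels, amid what is visible of it).
The state is a dict: "t": time; "joints": joint angles; "qvel": joint speeds; "joint_torque": joint torques, N m; "ee_pos": TCP position; "orientation": TCP orientation; "wrist_force": force on the tool from outside, world axes, zero at the start; "ft_torque": the same for the moment, N m; "grip_width": opening from 0.0 (shut) to 1.0 (fully open).
Only numpy, scipy, OpenCV 4.12 (cv2) and the standard library are available. Lean on these libraries where they do the work, as an engineer would, in place of code of your own. Each camera call takes 0.05 s, during which the arm holds its last target.

## Task

Pack the customer's brass keyed-alike set into the grey caddy: lay the short, the medium and the long brass lock cylinder and the brass padlock flat, each in the foam pocket cut to its own size. Leave the nickel lock cylinder and the steel padlock lying where they are.

Things in the scene. Friction and masses are not known exactly. Their poses are not given: they have to be found in the camera images.
- brass_cylinder_short: yellow brass lock cylinder lying on its side on the desk, the short one: 54 mm long (its y), 26 mm wide (x), 17 mm high (z up). Origin at the centre of its underside. About 0.14 kg. Pinch it across its width at its middle, fingers along x
- brass_cylinder_medium: yellow brass lock cylinder lying on its side on the desk, the medium one: 73 mm long (its y), 26 mm wide (x), 17 mm high. Origin at the centre of its underside. About 0.19 kg
- brass_cylinder_long: yellow brass lock cylinder lying on its side on the desk, the long one: 94 mm long (its y), 26 mm wide (x), 17 mm high. Origin at the centre of its underside. About 0.24 kg
- brass_padlock: padlock with a yellow brass body and a steel shackle, lying flat on the desk: 58 mm long over all (its y), 40 mm wide (x), 16 mm high. Origin at the centre of the underside of this 58 x 40 mm outline; the body reaches from y = -29 to +5 mm, so its middle, where to pinch it across x, is at y = -12 mm; the 6 mm thick shackle reaches on to y = +29 mm. About 0.17 kg
- nickel_cylinder: silvery nickel lock cylinder, otherwise the same as the medium brass one (73 x 26 x 17 mm): belongs to another order, to be left alone. Origin at the centre of its underside
- steel_padlock: padlock with a silvery steel body, otherwise the same as the brass one (58 x 40 x 16 mm): belongs to another order, to be left alone. Origin as for the brass padlock
- nest_short: black foam insert, 69 (x) by 130 (y) mm, fixed in the caddy, with the short cylinder's pocket: 70 mm long (y), 42 mm wide (x), centred, blue floor. Origin at the centre of its underside, 4 mm above the desk; pocket floor 4 mm, foam top 14 mm above the origin. A finger channel as deep as the pocket, 40 mm wide in y, crosses its middle along x
- nest_medium: the same kind of insert with the medium cylinder's pocket, 89 mm long (y), 42 mm wide (x); finger channel 40 mm wide; origin and heights as nest_short. The four inserts lie side by side along x, 70.5 mm from middle to middle, in an order that differs from start to start
- nest_long: the same kind of insert with the long cylinder's pocket, 110 mm long (y), 42 mm wide (x); finger channel 40 mm wide; origin and heights as nest_short. The caddy round the inserts is a low grey tray fixed on the desk, 290 x 140 mm, rim 11 mm high, with a wire grip at each end (336 mm over the grips)
- nest_padlock: the same kind of insert with the padlock's pocket, 74 mm long (y), 56 mm wide (x), its floor marked with a padlock's outline in blue; finger channel 60 mm wide; origin (centre of the pocket) and heights as nest_short. The padlock fits either way round

How it is judged:
At the end, for the whole second after the job is handed in: Each brass piece lies flat on the floor of its own pocket (middle within 14 mm of the insert's middle, underside within 4 mm of the floor, tilt under 0.15 rad, turned under 0.35 rad), released and at rest; the nickel cylinder and steel padlock are within 30 mm of their starts (horizontal distance between brass_cylinder_short and nest_short below 0.014 m and z of brass_cylinder_short in the frame of nest_short below 0.008 m and angle between each of brass_cylinder_short, brass_cylinder_medium, brass_cylinder_long, brass_padlock's own z axis and vertical below 0.15 rad and angle between the y axis of brass_cylinder_short and the y axis of nest_short, either way round below 0.35 rad and linear speed of each of brass_cylinder_short, brass_cylinder_medium, brass_cylinder_long, brass_padlock below 0.02 m/s and horizontal distance between brass_cylinder_medium and nest_medium below 0.014 m and z of brass_cylinder_medium in the frame of nest_medium below 0.008 m and angle between the y axis of brass_cylinder_medium and the y axis of nest_medium, either way round below 0.35 rad and horizontal distance between brass_cylinder_long and nest_long below 0.014 m and z of brass_cylinder_long in the frame of nest_long below 0.008 m and angle between the y axis of brass_cylinder_long and the y axis of nest_long, either way round below 0.35 rad and horizontal distance between brass_padlock and nest_padlock below 0.014 m and z of brass_padlock in the frame of nest_padlock below 0.008 m and angle between the y axis of brass_padlock and the y axis of nest_padlock, either way round below 0.35 rad and distance of each of nickel_cylinder, steel_padlock from where it was at the start of the episode below 0.03 m); the robot touches nothing.
It fails at once if the nickel cylinder is taken up or pushed away from its place (more than 30 mm) (distance of nickel_cylinder from where it was at the start of the episode above 0.03 m).
It fails at once if the steel padlock is taken up or pushed away from its place (more than 30 mm) (distance of steel_padlock from where it was at the start of the episode above 0.03 m).
It also fails if it takes over 86 s, if anything falls off the work surface, if the arm or the gripper's body presses on something with over 40 N, if the wrist force passes 120 N, or if a joint passes its speed limit or range.

## Working session

There is one attempt and no reset: what is moved stays moved. The work goes in short steps, Python scripts to look and compute and a tool call to move; the robot and the scene stay as the last step left them, time stands still between calls to the robot, and variables do not carry over. Pictures are saved under pics/ and viewed, and the job is handed in when it is done.

Besides the shell and the picture viewer there is one more tool, called after "Call:" by a JSON object that holds its "fn" and its "kwargs". carry_out: Moves the arm, as the interface text tells. Its arguments: {"type":"object","properties":{"hand":{"type":"array"},"linear":{"type":"array"},"roll":{"type":"array"},"squeeze":{"type":"number"}},"required":["hand","linear","roll"]}

```bash
mkdir -p pics; cat > h.py <<'E'
import numpy as np, cv2
from workcell import manip
from scipy.spatial.transform import Rotation as R
def shot(cam,name):
    c=manip.capture(cam); cv2.imwrite(f'pics/{name}.png',c['color'][:,:,::-1]); return c
def att(c):
    a=np.array(c['attitude']); return a if a.shape==(3,3) else R.from_quat(a).as_matrix()
def toworld(c,uv,z):
    uv=np.atleast_2d(np.asarray(uv,float)); d=np.c_[(uv[:,0]-c['cx'])/c['fx'],(uv[:,1]-c['cy'])/c['fy'],np.ones(len(uv))]@att(c).T
    e=np.array(c['eye']); return (e+d*((z-e[2])/d[:,2])[:,None])
E
python3 - <<'E'
from h import *
s=manip.get_state(); print(s)
c=shot('top','top0'); print({k:c[k] for k in c if k!='color'})
T=['brass_cylinder_short','brass_cylinder_medium','brass_cylinder_long','brass_padlock','nickel_cylinder','steel_padlock','nest_short','nest_medium','nest_long','nest_padlock']
for t in T:
    for r in manip.regions_of('top',t)[:3]:
        z=.012 if 'br' in t or 'ni' in t or 'st_' in t else .018
        m=r['region'].astype(np.uint8); ys,xs=np.nonzero(m)
        P=toworld(c,np.c_[xs,ys],0.008 if 'nest' not in t else 0.018)[:,:2].astype(np.float32)
        b=cv2.minAreaRect(P); print(t,round(r['p'],2),np.round(r['position'],0),np.round(b[0],4),np.round(b[1],3),round(b[2],1), len(xs))
E
```

```text
{'t': 0.0, 'joints': array([ 1.16599247e+00,  3.42719066e-01,  1.52504854e+00, -3.20376754e-05,
        1.27540229e+00, -1.45964470e-01]), 'qvel': array([-0.00089247, -0.00110311,  0.00010541, -0.00189519, -0.00037957,
       -0.00059109]), 'joint_torque': array([ 6.70434438e-04, -4.31253290e+01, -2.44218296e+01,  7.17838830e-02,
        5.60220599e-02, -1.10181243e-04]), 'ee_pos': array([0.13417919, 0.50712422, 0.22603587]), 'orientation': array([-0.4315733 ,  0.56082703,  0.43100992,  0.55986426]), 'wrist_force': array([ 0.09543852, -0.04573526,  0.18258818]), 'ft_torque': array([-6.10167233e-05, -1.41692728e-02, -2.50955351e-02]), 'grip_width': 1.0006262852522712}
{'fx': 426.53642865358484, 'fy': 426.53642865358484, 'cx': 320.98661451652004, 'cy': 195.83973060093032, 'eye': array([ 0.42994374, -0.11906955,  0.88041759]), 'attitude': array([ 0.71503   , -0.69608276,  0.0469529 , -0.04468018])}
brass_cylinder_short 0.58 [344. 246.] [ 0.4382 -0.1743] [0.056 0.026] 79.5 346
brass_cylinder_medium 0.72 [345. 206.] [ 0.5258 -0.1681] [0.075 0.028] 61.9 455
brass_cylinder_long 0.59 [348. 154.] [ 0.626  -0.1754] [0.095 0.029] 87.6 589
brass_padlock 0.57 [402. 207.] [ 0.5288 -0.2879] [0.059 0.041] 57.4 417
nickel_cylinder 0.92 [406. 251.] [ 0.4371 -0.2989] [0.024 0.074] 14.8 415
steel_padlock 0.79 [411. 155.] [ 0.6351 -0.2976] [0.059 0.042] 83.3 425
steel_padlock 0.33 [255. 236.] [0.4622 0.0123] [0.07  0.134] 5.4 2185
nest_short 0.75 [250. 162.] [0.6015 0.023 ] [0.075 0.131] 5.5 2184
nest_short 0.15 [410. 156.] [ 0.6319 -0.2958] [0.058 0.044] 89.8 416
nest_medium 0.71 [254. 199.] [0.5317 0.0168] [0.07  0.131] 5.5 2173
nest_long 0.96 [251. 132.] [0.6708 0.031 ] [0.072 0.133] 5.7 2025
nest_padlock 0.77 [257. 232.] [0.4618 0.0101] [0.072 0.134] 6.4 2302
```

```bash
python3 - <<'E'
from h import *
shot('scene','sc0'); shot('wrist','wr0')
E
```

```text
(no output)
```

View pics/top0.png

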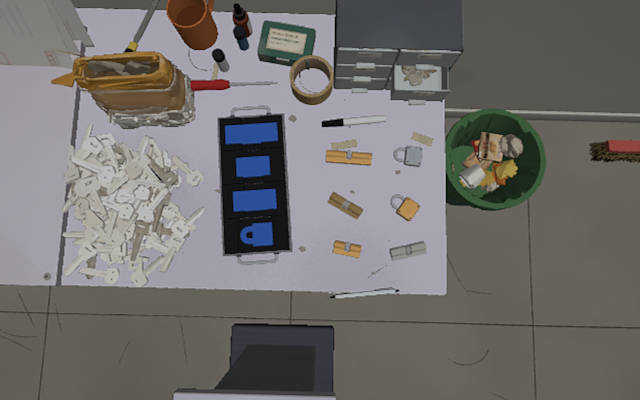

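View pics/sc0.png

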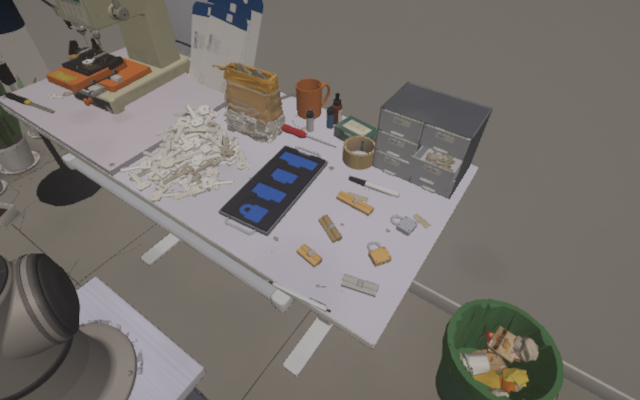

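```bash
cat >> h.py <<'E'
def plan(x,y,z,jaw):
    s=manip.get_state(); M=R.from_quat(s['orientation']).as_matrix()
    d=M.T@(np.array([x,y,z])-s['ee_pos'])/0.15
    cur=np.degrees(np.arctan2(M[1,2],M[0,2]))
    dy=(jaw-cur+90)%180-90      # ccw from above; tool x down -> negative roll
    alt=dy-180*np.sign(dy)
    print('t',round(s['t'],2),'pos',np.round(s['ee_pos'],4),'jaw',round(cur,1),'tilt x',np.round(M[:,0],3),'q6',round(s['joints'][5],2),'w',round(s['grip_width']*92,1),'F',np.round(s['wrist_force'],1))
    print('lin',np.round(d,3),'roll',round(-dy/360,4),'alt',round(-alt/360,4))
E
python3 - <<'E'
from h import *
plan(.438,-.174,.12,-10.5)
M=R.from_quat(manip.get_state()['orientation']).as_matrix(); print(M.round(3))
E
```

```text
t 0.65 pos [0.1344 0.5075 0.2268] jaw 75.2 tilt x [ 0.  0. -1.] q6 -0.15 w 92.1 F [-0.1  0.1  0.1]
lin [ 0.711 -3.12  -3.874] roll 0.238 alt -0.262
[[ 0.    -0.967  0.256]
 [ 0.     0.256  0.967]
 [-1.    -0.     0.   ]]
```

View pics/wr0.png

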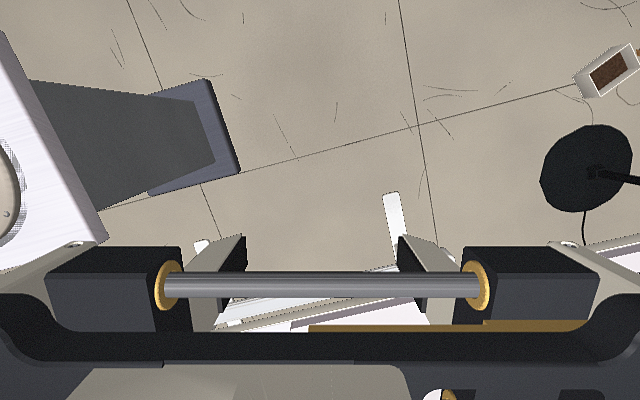

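Call:
{"fn": "carry_out", "kwargs": {"hand": [65,65,65,65,65], "linear": [[0,-0.3,-0.2],[0,-0.7,-0.4],[0,-1,-0.6],[0,-1,-0.6],[0,-1,-0.6]], "roll": [0.02,0.04,0.06,0.08,0.1], "squeeze": 25}}

```text
t: 1.15
ee_pos: [0.2584, 0.38, 0.2269]
orientation: [-0.234, 0.667, 0.234, 0.668]
wrist_force: [0.3, 0.4, 0.2]
grip_width: 0.664
```

```bash
python3 - <<'E'
from h import *
plan(.38,.2,.22,-10.5)
plan(.438,-.174,.12,-10.5)
E
```

```text
t 1.15 pos [0.2584 0.38   0.2269] jaw 38.6 tilt x [ 0.001 -0.    -1.   ] q6 0.13 w 61.1 F [0.3 0.4 0.2]
lin [ 0.047 -1.443 -0.116] roll 0.1365 alt -0.3635
t 1.15 pos [0.2584 0.38   0.2269] jaw 38.6 tilt x [ 0.001 -0.    -1.   ] q6 0.13 w 61.1 F [0.3 0.4 0.2]
lin [ 0.715 -3.632 -1.372] roll 0.1365 alt -0.3635
```

Call:
{"fn": "carry_out", "kwargs": {"hand": [65,65,65,65,65,65], "linear": [[0,-0.35,-0.05],[0,-0.7,-0.1],[0,-1,-0.15],[0,-1,-0.15],[0,-1,-0.15],[0,-1,-0.15]], "roll": [0.023,0.046,0.07,0.09,0.115,0.137]}}

```text
t: 1.75
ee_pos: [0.3349, 0.2482, 0.2272]
orientation: [0.069, 0.703, -0.069, 0.704]
wrist_force: [-0.6, 0.6, -0.5]
grip_width: 0.65
```

```bash
python3 - <<'E'
from h import *
plan(.438,-.174,.12,-10.5)
E
```

```text
t 1.75 pos [0.3349 0.2482 0.2272] jaw -11.1 tilt x [ 0.001 -0.    -1.   ] q6 0.65 w 59.8 F [-0.6  0.6 -0.5]
lin [ 0.716 -2.629  1.217] roll -0.0018 alt 0.4982
```

Call:
{"fn": "carry_out", "kwargs": {"hand": [65,65,65], "linear": [[0,-0.33,0.2],[0,-0.66,0.4],[0,-1,0.6]], "roll": [0,0,0]}}

```text
t: 2.05
ee_pos: [0.386, 0.1066, 0.2275]
orientation: [0.068, 0.703, -0.068, 0.705]
wrist_force: [0.4, 0.8, -0.4]
grip_width: 0.652
```

Call:
{"fn": "carry_out", "kwargs": {"hand": [65,65,65,65], "linear": [[0,-0.33,0.2],[0,-0.66,0.4],[0.2,-1,0.6],[0.2,-1,0.6]], "roll": [0,0,0,0]}}

```text
t: 2.45
ee_pos: [0.4464, -0.0609, 0.1972]
orientation: [0.069, 0.703, -0.069, 0.705]
wrist_force: [-0.1, -0.2, 0.1]
grip_width: 0.649
```

```bash
python3 - <<'E'
from h import *
plan(.438,-.174,.12,-10.5)
shot('wrist','wr1')
E
```

```text
t 2.45 pos [ 0.4464 -0.0609  0.1972] jaw -11.1 tilt x [ 0.003 -0.001 -1.   ] q6 -0.11 w 59.7 F [-0.1 -0.2  0.1]
lin [ 0.515 -0.751  0.089] roll -0.0018 alt 0.4982
```

View pics/wr1.png

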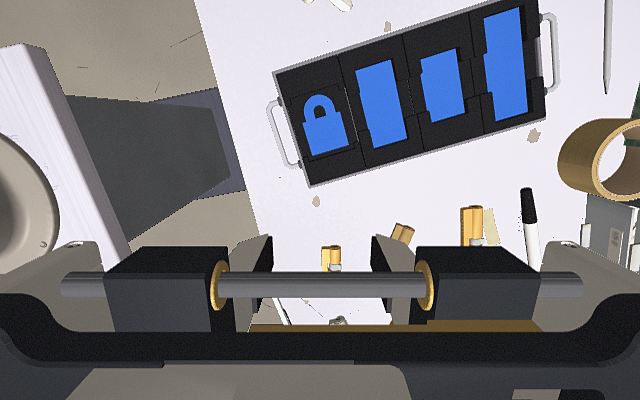

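The wrist view shows the caddy with its four pockets (padlock, medium, short and long, left to right at columns 325, 385, 445, 508). The short cylinder is ahead at (330, 258). I'll cross-check the nest positions from this view and then approach.

```bash
python3 - <<'E'
from h import *
c=manip.capture('wrist')
for t in ['nest_short','nest_medium','nest_long','nest_padlock']:
    for r in manip.regions_of('wrist',t)[:1]:
        m=r['region'].astype(np.uint8); ys,xs=np.nonzero(m)
        b=cv2.minAreaRect(toworld(c,np.c_[xs,ys],0.018)[:,:2].astype(np.float32)); print(t,round(r['p'],2),np.round(r['position'],0),np.round(b[0],4),np.round(b[1],3),round(b[2],1))
# blue pockets
hsv=cv2.cvtColor(c['color'],cv2.COLOR_RGB2HSV); m=cv2.inRange(hsv,(100,120,80),(125,255,255)); 
n,l,st,ce=cv2.connectedComponentsWithStats(m)
for i in range(1,n):
    if st[i,4]>200:
        ys,xs=np.nonzero(l==i); b=cv2.minAreaRect(toworld(c,np.c_[xs,ys],0.008)[:,:2].astype(np.float32)); print('blue',ce[i].round(),np.round(b[0],4),np.round(b[1],3),round(b[2],1))
plan(.438,-.174,.03,-10.5)
E
```

```text
nest_short 0.64 [330. 257.] [ 0.4399 -0.1629] [0.039 0.025] 81.8
nest_medium 0.71 [380.  96.] [0.5302 0.0133] [0.07  0.129] 5.6
nest_long 0.85 [505.  62.] [0.6673 0.0268] [0.076 0.13 ] 5.4
nest_padlock 0.59 [324. 118.] [0.4617 0.007 ] [0.069 0.129] 5.7
blue [506.  61.] [0.6713 0.0266] [0.042 0.111] 5.4
blue [442.  83.] [0.6013 0.02  ] [0.042 0.071] 5.4
blue [381. 101.] [0.5313 0.0133] [0.042 0.09 ] 5.4
blue [323. 124.] [0.4614 0.007 ] [0.046 0.066] 5.4
t 2.75 pos [ 0.4456 -0.057   0.1981] jaw -11.0 tilt x [ 0.002  0.    -1.   ] q6 -0.11 w 59.9 F [-0.6  0.3 -0.8]
lin [ 1.12  -0.776  0.096] roll -0.0013 alt 0.4987
```

Call:
{"fn": "carry_out", "kwargs": {"hand": [65,65,65,65,65], "linear": [[0.1,-0.33,0.03],[0.2,-0.66,0.06],[0.3,-0.75,0.09],[0.6,-0.75,0.09],[0.9,-0.75,0.09]], "roll": [0,0,0,0,0]}}

```text
t: 3.25
ee_pos: [0.4389, -0.17, 0.0633]
orientation: [0.067, 0.702, -0.068, 0.706]
wrist_force: [-0.4, -0.2, -0.1]
grip_width: 0.654
```

```bash
python3 - <<'E'
from h import *
plan(.438,-.174,.004,-10.5)
shot('top','top1');shot('wrist','wr2')
E
```

```text
t 3.25 pos [ 0.4389 -0.17    0.0633] jaw -10.9 tilt x [ 0.006 -0.002 -1.   ] q6 -0.34 w 60.2 F [-0.4 -0.2 -0.1]
lin [ 0.395 -0.027 -0.003] roll -0.0012 alt 0.4988
```

View pics/wr2.png

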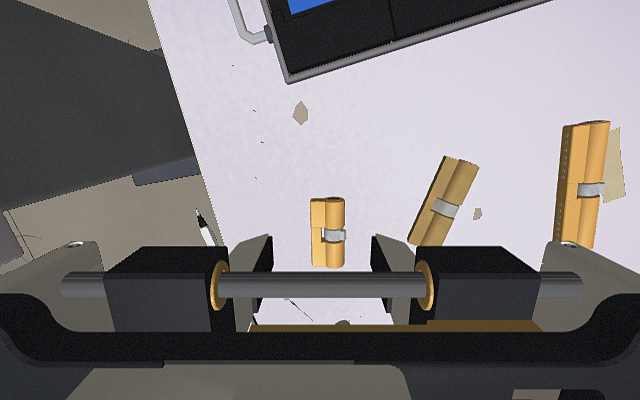

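View pics/top1.png

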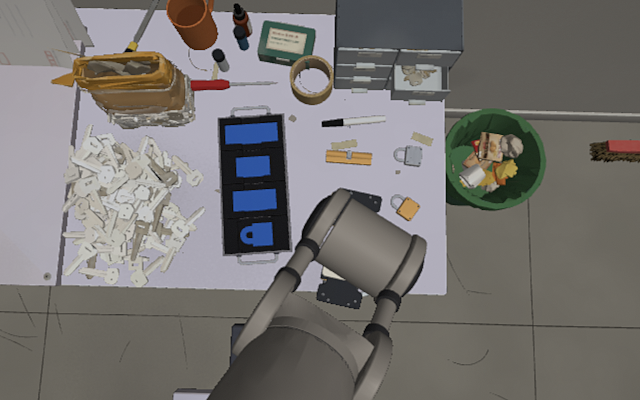

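```bash
python3 - <<'E'
from h import *
c=manip.capture('wrist')
for t in ['brass_cylinder_short','brass_cylinder_medium','brass_cylinder_long']:
    for r in manip.regions_of('wrist',t)[:2]:
        m=r['region'].astype(np.uint8); ys,xs=np.nonzero(m)
        b=cv2.minAreaRect(toworld(c,np.c_[xs,ys],0.010)[:,:2].astype(np.float32)); print(t,round(r['p'],2),np.round(r['position'],0),np.round(b[0],4),np.round(b[1],3),round(b[2],1))
plan(.438,-.174,.004,-10.5)
E
```

```text
brass_cylinder_short 0.65 [328. 231.] [ 0.4373 -0.1773] [0.059 0.027] 80.0
brass_cylinder_medium 0.94 [441. 200.] [ 0.5239 -0.171 ] [0.072 0.028] 60.9
brass_cylinder_long 0.77 [572. 180.] [ 0.625  -0.1784] [0.098 0.035] 87.4
brass_cylinder_long 0.24 [326. 231.] [ 0.4371 -0.1775] [0.059 0.027] 78.4
t 3.55 pos [ 0.4394 -0.1701  0.0655] jaw -10.9 tilt x [ 0.006 -0.002 -1.   ] q6 -0.34 w 59.9 F [-0.2  0.2  0.5]
lin [ 0.41  -0.027 -0.007] roll -0.0011 alt 0.4989
```

Call:
{"fn": "carry_out", "kwargs": {"hand": [65,65,65,65,28,20,20,20], "linear": [[0.2,-0.04,-0.01],[0.38,-0.04,-0.01],[0.41,-0.04,-0.01],[0.41,-0.04,-0.01],[0.41,-0.04,-0.01],[0.41,-0.04,-0.01],[0.41,-0.04,-0.01],[0.41,-0.04,-0.01]], "roll": [0,0,0,0,0,0,0,0]}}

```text
t: 4.35
ee_pos: [0.4375, -0.176, 0.0046]
orientation: [0.067, 0.701, -0.068, 0.707]
wrist_force: [-0.6, -0.1, -0.0]
grip_width: 0.348
```

Call:
{"fn": "carry_out", "kwargs": {"hand": [15,15,15], "linear": [[0,0,0],[0,0,0],[0,0,0]], "roll": [0,0,0]}}

```text
t: 4.65
ee_pos: [0.4375, -0.176, 0.0047]
orientation: [0.067, 0.701, -0.068, 0.707]
wrist_force: [-0.1, 0.6, 2.0]
grip_width: 0.275
```

```bash
python3 - <<'E'
from h import *
plan(.601,.0215,.06,5.5)
E
```

```text
t 4.65 pos [ 0.4375 -0.176   0.0047] jaw -10.9 tilt x [ 0.007 -0.003 -1.   ] q6 -0.36 w 25.3 F [-0.1  0.6  2. ]
lin [-0.364  1.499  0.824] roll -0.0456 alt 0.4544
```

Call:
{"fn": "carry_out", "kwargs": {"hand": [15,15,15,15,15,15,15], "linear": [[-0.2,0,0],[-0.5,0.1,0.05],[-0.6,0.3,0.2],[-0.6,0.55,0.35],[-0.6,0.8,0.5],[-0.6,1,0.65],[-0.6,1,0.65]], "roll": [0,0,-0.01,-0.02,-0.03,-0.0456,-0.0456]}}

```text
t: 5.35
ee_pos: [0.5636, -0.0439, 0.095]
orientation: [-0.037, 0.703, 0.035, 0.709]
wrist_force: [-0.6, -0.1, -1.2]
grip_width: 0.279
```

```bash
python3 - <<'E'
from h import *
plan(.601,.0215,.06,5.5)
E
```

```text
t 5.35 pos [ 0.5636 -0.0439  0.095 ] jaw 5.9 tilt x [ 0.009 -0.002 -1.   ] q6 -0.32 w 25.7 F [-0.6 -0.1 -1.2]
lin [0.235 0.409 0.291] roll 0.001 alt -0.499
```

Call:
{"fn": "carry_out", "kwargs": {"hand": [15,15,15,15], "linear": [[0,0.25,0.18],[0.1,0.41,0.29],[0.3,0.41,0.29],[0.36,0.41,0.29]], "roll": [0.001,0.001,0.001,0.001]}}

```text
t: 5.75
ee_pos: [0.5986, 0.0222, 0.038]
orientation: [-0.035, 0.705, 0.034, 0.707]
wrist_force: [-0.2, 1.0, -1.7]
grip_width: 0.276
```

```bash
python3 - <<'E'
from h import *
plan(.601,.0215,.014,5.5)
shot('wrist','wr3')
E
```

```text
t 5.75 pos [0.5986 0.0222 0.038 ] jaw 5.6 tilt x [ 0.003 -0.002 -1.   ] q6 -0.19 w 25.4 F [-0.2  1.  -1.7]
lin [ 0.16  -0.006  0.015] roll 0.0001 alt -0.4999
```

View pics/wr3.png

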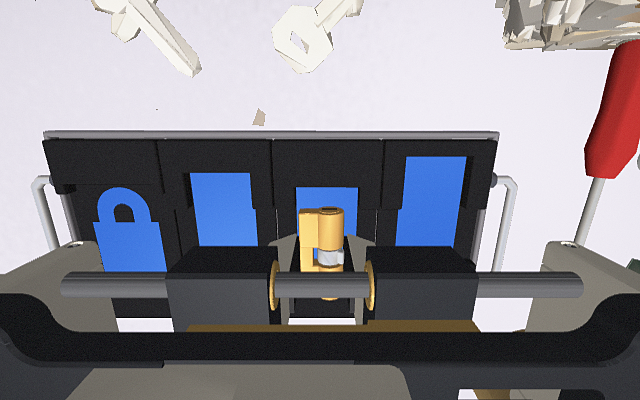

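Call:
{"fn": "carry_out", "kwargs": {"hand": [15,15,15,15,40,40,40,40], "linear": [[0.08,0,0.015],[0.16,0,0.015],[0.163,0,0.015],[0.163,0,0.015],[0.163,0,0.015],[0.163,0,0.015],[0.163,0,0.015],[0.163,0,0.015]], "roll": [0,0,0,0,0,0,0,0]}}

```text
t: 6.6
ee_pos: [0.6007, 0.0217, 0.0135]
orientation: [-0.035, 0.705, 0.033, 0.707]
wrist_force: [0.5, 0.1, 0.5]
grip_width: 0.399
```

Call:
{"fn": "carry_out", "kwargs": {"hand": [40,40,65,65], "linear": [[-0.2,0,0],[-0.5,0,0],[-0.6,0,0],[-0.6,0,0]], "roll": [0,0,0,0]}}

```text
t: 7.0
ee_pos: [0.6023, 0.0218, 0.1067]
orientation: [-0.035, 0.703, 0.033, 0.709]
wrist_force: [0.4, -0.1, -1.6]
grip_width: 0.522
```

```bash
python3 - <<'E'
from h import *
plan(.525,-.17,.06,-28.6)
shot('wrist','wr4')
E
```

```text
t 7.0 pos [0.6023 0.0218 0.1067] jaw 5.5 tilt x [ 0.009 -0.002 -1.   ] q6 -0.19 w 48.0 F [ 0.4 -0.1 -1.6]
lin [ 0.309 -1.223 -0.638] roll 0.0947 alt -0.4053
```

View pics/wr4.png

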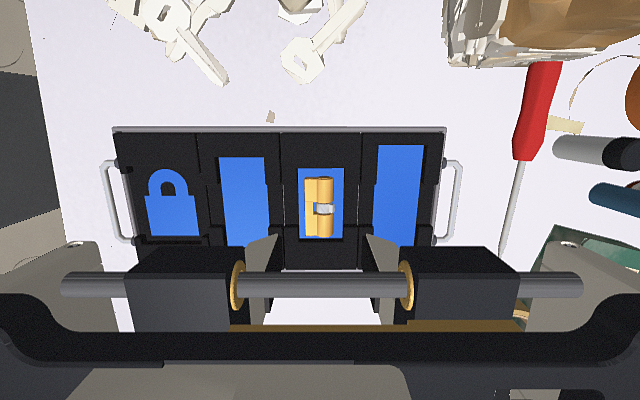

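The short cylinder lies at (320, 207), centred in its pocket. The medium one is next.

Call:
{"fn": "carry_out", "kwargs": {"hand": [65,65,65,65,65], "linear": [[0,-0.3,-0.16],[0,-0.6,-0.32],[0,-0.9,-0.5],[0,-1,-0.638],[0,-1,-0.638]], "roll": [0.02,0.04,0.06,0.08,0.095]}}

```text
t: 7.55
ee_pos: [0.5167, -0.139, 0.1025]
orientation: [0.178, 0.684, -0.179, 0.684]
wrist_force: [0.5, 0.6, -1.3]
grip_width: 0.651
```

```bash
python3 - <<'E'
from h import *
plan(.525,-.1695,.0045,-28.6)
E
```

```text
t 7.55 pos [ 0.5167 -0.139   0.1025] jaw -29.2 tilt x [ 0.    -0.001 -1.   ] q6 0.1 w 59.9 F [ 0.5  0.6 -1.3]
lin [ 0.653 -0.15   0.147] roll -0.0017 alt 0.4983
```

Call:
{"fn": "carry_out", "kwargs": {"hand": [65,65,65,65,65,20,15,15], "linear": [[0.05,-0.15,0.147],[0.3,-0.15,0.147],[0.55,-0.15,0.147],[0.653,-0.15,0.147],[0.653,-0.15,0.147],[0.653,-0.15,0.147],[0.653,-0.15,0.147],[0.653,-0.15,0.147]], "roll": [-0.002,-0.002,-0.002,-0.002,-0.002,-0.002,-0.002,-0.002]}}

```text
t: 8.35
ee_pos: [0.5247, -0.1693, 0.0041]
orientation: [0.174, 0.686, -0.174, 0.685]
wrist_force: [0.6, -0.4, 0.5]
grip_width: 0.436
```

Call:
{"fn": "carry_out", "kwargs": {"hand": [15,15,15,15], "linear": [[0,0,0],[0,0,0],[0,0,0],[0,0,0]], "roll": [0,0,0,0]}}

```text
t: 8.75
ee_pos: [0.5248, -0.1692, 0.0041]
orientation: [0.174, 0.685, -0.174, 0.685]
wrist_force: [0.8, -0.3, -1.0]
grip_width: 0.261
```

```bash
python3 - <<'E'
from h import *
plan(.531,.015,.1,5.5)
E
```

```text
t 8.75 pos [ 0.5248 -0.1692  0.0041] jaw -28.5 tilt x [-0. -0. -1.] q6 0.05 w 24.0 F [ 0.8 -0.3 -1. ]
lin [-0.64   1.099 -0.549] roll -0.0944 alt 0.4056
```

Call:
{"fn": "carry_out", "kwargs": {"hand": [15,15,15,15,15,15,15], "linear": [[-0.2,0,0],[-0.5,0.1,-0.05],[-0.6,0.35,-0.15],[-0.6,0.6,-0.3],[-0.6,0.85,-0.45],[-0.6,1,-0.549],[-0.6,1,-0.549]], "roll": [0,-0.01,-0.03,-0.05,-0.07,-0.0944,-0.0944]}}

```text
t: 9.45
ee_pos: [0.5228, 0.0052, 0.0939]
orientation: [-0.036, 0.707, 0.037, 0.706]
wrist_force: [-0.2, -0.2, -2.1]
grip_width: 0.264
```

```bash
python3 - <<'E'
from h import *
plan(.531,.015,.0135,5.5)
E
```

```text
t 9.45 pos [0.5228 0.0052 0.0939] jaw 5.9 tilt x [-0.002  0.001 -1.   ] q6 -0.24 w 24.3 F [-0.2 -0.2 -2.1]
lin [0.536 0.059 0.062] roll 0.0012 alt -0.4988
```

Call:
{"fn": "carry_out", "kwargs": {"hand": [15,15,15,15,15], "linear": [[0.05,0.059,0.062],[0.2,0.059,0.062],[0.35,0.059,0.062],[0.37,0.059,0.062],[0.37,0.059,0.062]], "roll": [0.001,0.001,0.001,0.001,0.001]}}

```text
t: 9.95
ee_pos: [0.531, 0.0146, 0.0376]
orientation: [-0.033, 0.708, 0.034, 0.705]
wrist_force: [-0.1, -0.0, -1.7]
grip_width: 0.265
```

```bash
python3 - <<'E'
from h import *
plan(.531,.015,.0130,5.5)
shot('wrist','wr5')
E
```

```text
t 9.95 pos [0.531  0.0146 0.0376] jaw 5.5 tilt x [-0.004  0.001 -1.   ] q6 -0.21 w 24.4 F [-0.1 -0.  -1.7]
lin [0.164 0.003 0.001] roll -0.0001 alt 0.4999
```

View pics/wr5.png

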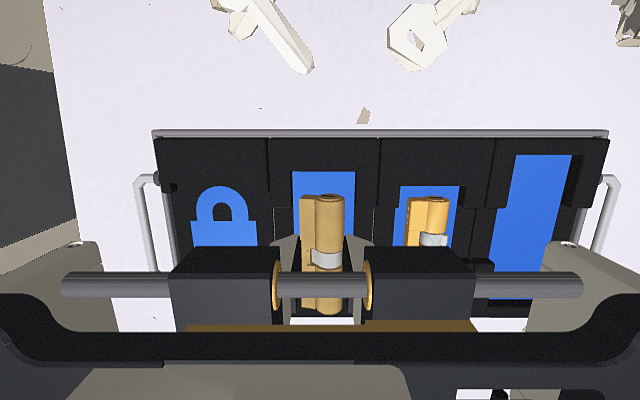

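Aligned: the medium piece at (323, 255) is over its pocket. Lowering and releasing.

Call:
{"fn": "carry_out", "kwargs": {"hand": [15,15,15,15,40,40,40,40], "linear": [[0.08,0,0],[0.16,0,0],[0.163,0,0],[0.163,0,0],[0.163,0,0],[0.163,0,0],[0.163,0,0],[0.163,0,0]], "roll": [0,0,0,0,0,0,0,0]}}

```text
t: 10.8
ee_pos: [0.5318, 0.0146, 0.0144]
orientation: [-0.034, 0.707, 0.034, 0.706]
wrist_force: [0.7, 0.3, 0.4]
grip_width: 0.402
```

Call:
{"fn": "carry_out", "kwargs": {"hand": [40,40,65,65], "linear": [[-0.2,0,0],[-0.5,0,0],[-0.6,0,0],[-0.6,0,0]], "roll": [0,0,0,0]}}

```text
t: 11.2
ee_pos: [0.5336, 0.0144, 0.1072]
orientation: [-0.034, 0.704, 0.034, 0.708]
wrist_force: [0.3, -1.1, -0.1]
grip_width: 0.527
```

```bash
python3 - <<'E'
from h import *
plan(.6255,-.177,.1,-2.5)
shot('wrist','wr6')
E
```

```text
t 11.2 pos [0.5336 0.0144 0.1072] jaw 5.5 tilt x [ 0.005 -0.    -1.   ] q6 -0.21 w 48.5 F [ 0.3 -1.1 -0.1]
lin [ 0.052 -1.328  0.488] roll 0.0222 alt -0.4778
```

View pics/wr6.png

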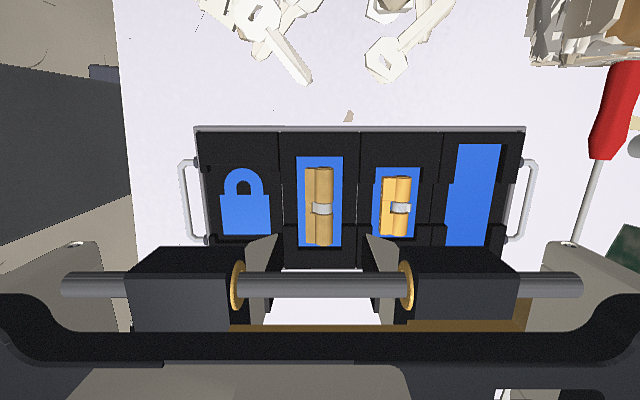

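Medium lies in its pocket at (320, 207). Now the long one.

Call:
{"fn": "carry_out", "kwargs": {"hand": [65,65,65,65,65], "linear": [[0,-0.33,0.12],[0,-0.66,0.25],[0,-1,0.4],[0,-1,0.488],[0,-1,0.488]], "roll": [0.01,0.02,0.022,0.022,0.022]}}

```text
t: 11.75
ee_pos: [0.6203, -0.13, 0.103]
orientation: [0.016, 0.707, -0.016, 0.707]
wrist_force: [0.3, 0.3, -0.2]
grip_width: 0.652
```

```bash
python3 - <<'E'
from h import *
plan(.6255,-.177,.0045,-2.5)
E
```

```text
t 11.75 pos [ 0.6203 -0.13    0.103 ] jaw -2.6 tilt x [ 0.     0.001 -1.   ] q6 -0.28 w 60.0 F [ 0.3  0.3 -0.2]
lin [ 0.656 -0.312  0.049] roll -0.0003 alt 0.4997
```

Call:
{"fn": "carry_out", "kwargs": {"hand": [65,65,65,65,65,20,15,15], "linear": [[0,-0.25,0.05],[0.2,-0.312,0.05],[0.45,-0.312,0.05],[0.656,-0.312,0.05],[0.656,-0.312,0.05],[0.656,-0.312,0.05],[0.656,-0.312,0.05],[0.656,-0.312,0.05]], "roll": [0,0,0,0,0,0,0,0]}}

```text
t: 12.55
ee_pos: [0.6252, -0.1764, 0.0043]
orientation: [0.016, 0.707, -0.016, 0.707]
wrist_force: [-0.1, -0.7, 0.3]
grip_width: 0.439
```

Call:
{"fn": "carry_out", "kwargs": {"hand": [15,15,15,15], "linear": [[0,0,0],[0,0,0],[0,0,0],[0,0,0]], "roll": [0,0,0,0]}}

```text
t: 12.95
ee_pos: [0.6253, -0.1761, 0.0043]
orientation: [0.016, 0.707, -0.015, 0.707]
wrist_force: [0.7, 1.7, -0.2]
grip_width: 0.279
```

```bash
python3 - <<'E'
from h import *
plan(.671,.0285,.1,5.5)
E
```

```text
t 12.95 pos [ 0.6253 -0.1761  0.0043] jaw -2.6 tilt x [-0.001  0.001 -1.   ] q6 -0.35 w 25.6 F [ 0.7  1.7 -0.2]
lin [-0.636  1.377  0.243] roll -0.0224 alt 0.4776
```

Call:
{"fn": "carry_out", "kwargs": {"hand": [15,15,15,15,15,15,15], "linear": [[-0.2,0,0],[-0.5,0.1,0],[-0.6,0.35,0.1],[-0.6,0.6,0.15],[-0.6,0.85,0.2],[-0.6,1,0.243],[-0.6,1,0.243]], "roll": [0,0,-0.01,-0.015,-0.022,-0.022,-0.022]}}

```text
t: 13.65
ee_pos: [0.6686, -0.0243, 0.0939]
orientation: [-0.034, 0.707, 0.035, 0.706]
wrist_force: [0.5, -0.9, -2.2]
grip_width: 0.28
```

```bash
python3 - <<'E'
from h import *
plan(.671,.0285,.0375,5.5)
E
```

```text
t 13.65 pos [ 0.6686 -0.0243  0.0939] jaw 5.6 tilt x [-0.002  0.002 -1.   ] q6 -0.25 w 25.7 F [ 0.5 -0.9 -2.2]
lin [0.377 0.348 0.051] roll 0.0002 alt -0.4998
```

Call:
{"fn": "carry_out", "kwargs": {"hand": [15,15,15,15,15,15], "linear": [[0,0.25,0.05],[0,0.348,0.05],[0.2,0.348,0.05],[0.35,0.348,0.05],[0.377,0.348,0.05],[0.377,0.348,0.05]], "roll": [0,0,0,0,0,0]}}

```text
t: 14.25
ee_pos: [0.6702, 0.0277, 0.0366]
orientation: [-0.033, 0.708, 0.035, 0.705]
wrist_force: [0.6, 0.0, -2.3]
grip_width: 0.281
```

```bash
python3 - <<'E'
from h import *
plan(.671,.0285,.0135,5.5)
shot('wrist','wr7')
E
```

```text
t 14.25 pos [0.6702 0.0277 0.0366] jaw 5.5 tilt x [-0.004  0.002 -1.   ] q6 -0.17 w 25.9 F [ 0.6  0.  -2.3]
lin [0.154 0.004 0.006] roll 0.0001 alt -0.4999
```

View pics/wr7.png

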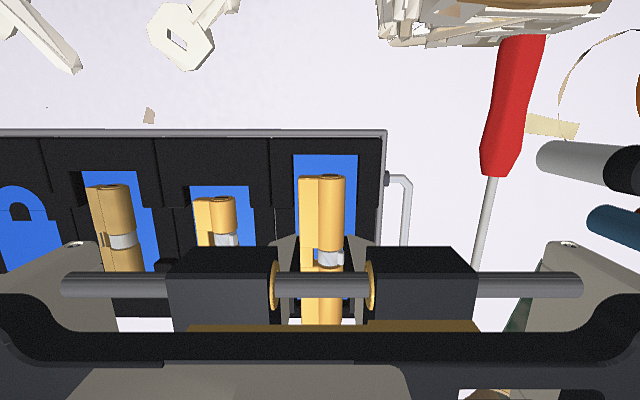

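The long piece at (322, 250) is over its pocket and lined up. Lowering it.

Call:
{"fn": "carry_out", "kwargs": {"hand": [15,15,15,15,40,40,40,40], "linear": [[0.08,0,0],[0.15,0,0],[0.155,0,0],[0.155,0,0],[0.155,0,0],[0.155,0,0],[0.155,0,0],[0.155,0,0]], "roll": [0,0,0,0,0,0,0,0]}}

```text
t: 15.1
ee_pos: [0.6715, 0.0278, 0.0152]
orientation: [-0.033, 0.706, 0.035, 0.706]
wrist_force: [-0.1, 0.3, 0.1]
grip_width: 0.4
```

Call:
{"fn": "carry_out", "kwargs": {"hand": [40,40,70,70], "linear": [[-0.2,0,0],[-0.5,0,0],[-0.6,0,0],[-0.6,0,0]], "roll": [0,0,0,0]}}

```text
t: 15.5
ee_pos: [0.6734, 0.0275, 0.1089]
orientation: [-0.034, 0.704, 0.035, 0.709]
wrist_force: [0.0, -0.2, -1.3]
grip_width: 0.526
```

```bash
python3 - <<'E'
from h import *
a=np.radians(57.4); p=np.array([.529,-.288])-.0095*np.array([np.cos(a),np.sin(a)]); print(p)
plan(p[0],p[1],.1,-32.6)
shot('wrist','wr8')
E
```

```text
[ 0.52388168 -0.2960033 ]
t 15.5 pos [0.6734 0.0275 0.1089] jaw 5.5 tilt x [ 0.007  0.002 -1.   ] q6 -0.17 w 48.4 F [ 0.  -0.2 -1.3]
lin [ 0.05  -2.051 -1.201] roll 0.1059 alt -0.3941
```

View pics/wr8.png

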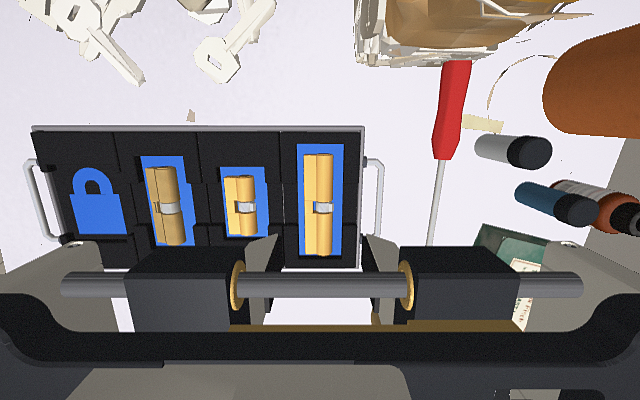

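Three cylinders are seated (at columns 165, 240 and 320). Now the padlock, with a look from the wrist camera before I grasp it.

Call:
{"fn": "carry_out", "kwargs": {"hand": [70,70,70,70], "linear": [[0,-0.3,-0.15],[0,-0.6,-0.3],[0,-0.9,-0.5],[0,-1,-0.6]], "roll": [0.02,0.04,0.06,0.08]}}

```text
t: 15.95
ee_pos: [0.5942, -0.1334, 0.1036]
orientation: [0.146, 0.693, -0.145, 0.691]
wrist_force: [0.5, 0.1, -0.1]
grip_width: 0.698
```

```bash
python3 - <<'E'
from h import *
plan(.524,-.296,.1,-32.6)
E
```

```text
t 15.95 pos [ 0.5942 -0.1334  0.1036] jaw -23.7 tilt x [-0.002  0.002 -1.   ] q6 0.07 w 64.2 F [ 0.5  0.1 -0.1]
lin [ 0.022 -1.181  0.007] roll 0.0247 alt -0.4753
```

Call:
{"fn": "carry_out", "kwargs": {"hand": [70,70,70,70], "linear": [[0,-0.3,0],[0,-0.6,0],[0,-0.85,0],[0,-0.85,0]], "roll": [0.01,0.02,0.025,0.025]}}

```text
t: 16.35
ee_pos: [0.5401, -0.2539, 0.1014]
orientation: [0.202, 0.68, -0.201, 0.676]
wrist_force: [0.0, 0.6, -0.6]
grip_width: 0.702
```

```bash
python3 - <<'E'
from h import *
c=shot('wrist','wr9')
for t in ['brass_padlock','steel_padlock','nickel_cylinder']:
    for r in manip.regions_of('wrist',t)[:2]:
        m=r['region'].astype(np.uint8); ys,xs=np.nonzero(m)
        b=cv2.minAreaRect(toworld(c,np.c_[xs,ys],0.008)[:,:2].astype(np.float32)); print(t,round(r['p'],2),np.round(r['position'],0),np.round(b[0],4),np.round(b[1],3),round(b[2],1))
plan(.524,-.2965,.005,-32.6)
E
```

```text
brass_padlock 0.61 [331. 249.] [ 0.5279 -0.292 ] [0.059 0.04 ] 57.1
steel_padlock 0.62 [438. 198.] [ 0.6338 -0.3015] [0.06  0.042] 84.8
nickel_cylinder 0.85 [280. 306.] [ 0.4417 -0.3198] [0.028 0.038] 14.7
t 16.55 pos [ 0.5428 -0.2489  0.1023] jaw -32.6 tilt x [-0.003  0.004 -1.   ] q6 0.01 w 64.5 F [-0.7  0.3  0.6]
lin [ 0.648 -0.336  0.069] roll -0.0001 alt 0.4999
```

View pics/wr9.png

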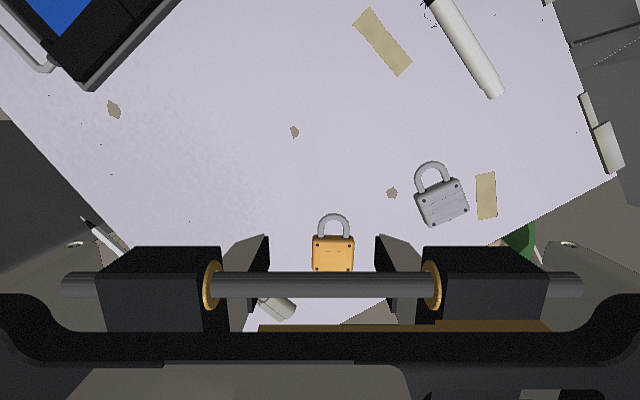

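Call:
{"fn": "carry_out", "kwargs": {"hand": [70,70,70,70,70,40,25,25], "linear": [[0,-0.25,0.07],[0.2,-0.346,0.07],[0.45,-0.346,0.07],[0.648,-0.346,0.07],[0.648,-0.346,0.07],[0.648,-0.346,0.07],[0.648,-0.346,0.07],[0.648,-0.346,0.07]], "roll": [0,0,0,0,0,0,0,0]}}

```text
t: 17.35
ee_pos: [0.5238, -0.2973, 0.0054]
orientation: [0.199, 0.68, -0.197, 0.677]
wrist_force: [0.5, -0.4, 0.6]
grip_width: 0.489
```

Call:
{"fn": "carry_out", "kwargs": {"hand": [25,25,25,25], "linear": [[0,0,0],[0,0,0],[0,0,0],[0,0,0]], "roll": [0,0,0,0]}}

```text
t: 17.75
ee_pos: [0.5238, -0.2971, 0.0056]
orientation: [0.199, 0.68, -0.197, 0.677]
wrist_force: [0.2, 2.0, 1.5]
grip_width: 0.432
```

```bash
python3 - <<'E'
from h import *
plan(.4615,.0085,.1,5.5)
E
```

```text
t 17.75 pos [ 0.5238 -0.2971  0.0056] jaw -32.6 tilt x [-0.003  0.004 -1.   ] q6 -0.08 w 39.7 F [0.2 2.  1.5]
lin [-0.621  1.494 -1.45 ] roll -0.1058 alt 0.3942
```

Call:
{"fn": "carry_out", "kwargs": {"hand": [25,25,25,25,25,25,25], "linear": [[-0.2,0,0],[-0.5,0.1,-0.1],[-0.6,0.33,-0.3],[-0.6,0.55,-0.5],[-0.6,0.75,-0.7],[-0.6,0.95,-0.9],[-0.6,0.95,-0.9]], "roll": [0,-0.02,-0.04,-0.06,-0.08,-0.1,-0.106]}}

```text
t: 18.45
ee_pos: [0.4848, -0.1002, 0.0962]
orientation: [-0.035, 0.708, 0.039, 0.704]
wrist_force: [0.1, -2.1, -2.5]
grip_width: 0.433
```

```bash
python3 - <<'E'
from h import *
plan(.462,.0025,.1,5.5)
E
```

```text
t 18.45 pos [ 0.4848 -0.1002  0.0962] jaw 6.0 tilt x [-0.006  0.006 -1.   ] q6 -0.47 w 39.8 F [ 0.1 -2.1 -2.5]
lin [-0.02   0.697 -0.08 ] roll 0.0015 alt -0.4985
```

Call:
{"fn": "carry_out", "kwargs": {"hand": [25,25,25,25,25,25], "linear": [[0,0.3,-0.04],[0,0.6,-0.08],[0.05,0.697,-0.08],[0.25,0.697,-0.08],[0.37,0.697,-0.08],[0.37,0.697,-0.08]], "roll": [0.001,0.001,0.001,0.001,0.001,0.001]}}

```text
t: 19.05
ee_pos: [0.4599, 0.0032, 0.0396]
orientation: [-0.033, 0.71, 0.038, 0.703]
wrist_force: [-0.4, 0.2, -2.6]
grip_width: 0.431
```

```bash
python3 - <<'E'
from h import *
plan(.462,.0025,.0145,5.5)
shot('wrist','wr10')
E
```

```text
t 19.05 pos [0.4599 0.0032 0.0396] jaw 5.7 tilt x [-0.01   0.006 -1.   ] q6 -0.27 w 39.6 F [-0.4  0.2 -2.6]
lin [ 0.167 -0.007  0.015] roll 0.0005 alt -0.4995
```

View pics/wr10.png

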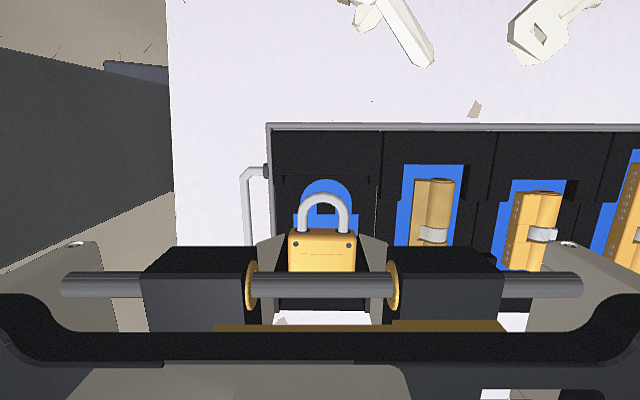

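Call:
{"fn": "carry_out", "kwargs": {"hand": [25,25,25,25,51,51,51,51], "linear": [[0.08,0,0.015],[0.15,0,0.015],[0.168,0,0.015],[0.168,0,0.015],[0.168,0,0.015],[0.168,0,0.015],[0.168,0,0.015],[0.168,0,0.015]], "roll": [0,0,0,0,0,0,0,0]}}

```text
t: 19.9
ee_pos: [0.4632, 0.0032, 0.0159]
orientation: [-0.033, 0.709, 0.037, 0.704]
wrist_force: [0.3, 0.2, -0.7]
grip_width: 0.511
```

Call:
{"fn": "carry_out", "kwargs": {"hand": [51,51,60,60], "linear": [[-0.2,0,0],[-0.5,0,0],[-0.7,0,0],[-0.7,0,0]], "roll": [0,0,0,0]}}

```text
t: 20.3
ee_pos: [0.4665, 0.0023, 0.125]
orientation: [-0.034, 0.706, 0.037, 0.707]
wrist_force: [-0.6, -0.5, -0.2]
grip_width: 0.592
```

Call:
{"fn": "carry_out", "kwargs": {"hand": [60,60,60,60], "linear": [[-0.2,-0.3,0],[-0.3,-0.6,0],[-0.3,-0.6,0],[-0.3,-0.6,0]], "roll": [0,0,0,0]}}

```text
t: 20.7
ee_pos: [0.4752, -0.0884, 0.1692]
orientation: [-0.032, 0.706, 0.036, 0.707]
wrist_force: [0.3, -0.2, -0.3]
grip_width: 0.599
```

```bash
python3 - <<'E'
from h import *
c=shot('wrist','wr11')
for t in ['brass_cylinder_short','brass_cylinder_medium','brass_cylinder_long','brass_padlock','nest_padlock','nest_long']:
    for r in manip.regions_of('wrist',t)[:1]:
        m=r['region'].astype(np.uint8); ys,xs=np.nonzero(m)
        b=cv2.minAreaRect(toworld(c,np.c_[xs,ys],0.018)[:,:2].astype(np.float32)); print(t,round(r['p'],2),np.round(r['position'],0),np.round(b[0],4),np.round(b[1],3),round(b[2],1))
shot('scene','sc1')
c=shot('top','top2')
for t in ['steel_padlock','nickel_cylinder']:
    for r in manip.regions_of('top',t)[:1]: print(t,r['p'],r['position'])
E
```

```text
brass_cylinder_short 0.69 [454.  98.] [0.5998 0.0192] [0.03  0.054] 5.5
brass_cylinder_medium 0.55 [388.  96.] [0.5309 0.012 ] [0.026 0.073] 5.2
brass_cylinder_long 0.59 [518.  91.] [0.6685 0.0261] [0.032 0.096] 6.4
brass_padlock 0.61 [318. 102.] [0.4622 0.0098] [0.039 0.057] 4.2
nest_padlock 0.63 [320.  84.] [0.4614 0.0068] [0.069 0.129] 5.4
nest_long 0.75 [510.  86.] [0.6673 0.0261] [0.077 0.13 ] 5.5
steel_padlock 0.58 [410.2, 157.3]
nickel_cylinder 0.95 [405.0, 251.1]
```

View pics/wr11.png

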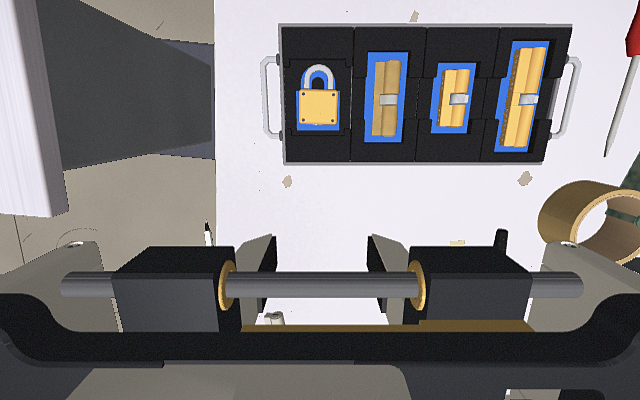

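View pics/sc1.png

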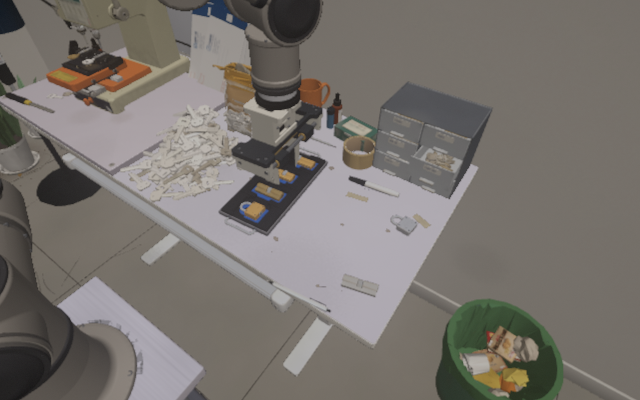

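All four pieces lie flat in their pockets (wrist view at columns 318, 386, 454 and 522), within about 3 mm of the pocket middles. The nickel and steel pieces have not moved, and the gripper is clear of everything.

```bash
python3 -c "
from workcell import manip
print(manip.finish_job())"
```

```text
the job is handed in; nothing more can be done
None
```

I packed the short, medium and long brass cylinders and the brass padlock, each in its own foam pocket, and handed the job in after about 21 s on the robot clock. No verdict was reported.

- **Brass pieces:** in the last wrist picture each piece lies flat and released, within about 3 mm and 1.5° of its pocket's middle by measurement.
- **Nickel cylinder and steel padlock:** in the last top picture both are still at their starting positions, to within about 2 pixels.
- **Gripper and forces:** the arm ended clear above the desk, touching nothing. The wrist force readings I saw stayed below about 4 N.
- **Disagreements:** the top and wrist cameras differed by about 3–4 mm in y, so I worked with the average. The network also once called the short cylinder "nest_short" and a nest "steel_padlock". I checked both against the pictures and ignored them.

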